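Clear the resin bottle off the mould and spot-cure the casting

ROBOT

A 7-joint arm with a two-finger parallel gripper is mounted at the origin on a cart in front of the work surface, level with it; the furniture and walls round the work are solid. World frame = base frame: x ahead of the robot, y to its left, z up, the work surface at z = 0. Lengths are in m, angles in rad, forces in N, time in s.
With the tool pointing down it reaches from about 0.4 to 0.875 m from the base axis. Payload 19.3 kg.
Tool frame: the origin (TCP) lies between the finger pads; the fingertips stand 17 mm ahead of it and the grasp point (between the pads) lies 2 mm behind it; z points along the fingers, y is the line along which they close (so a half turn about z gives the same grasp; the last joint's range is limited). The gripper opens to 85 mm and grips with 20 to 120 N. Pads are 22 mm wide; open, the fingers measure 114 mm over their backs; the gripper's body (76 mm by 85 mm) begins 54 mm behind the grasp point. The pads swing forward as they close: fully open they stand 13 mm farther back than shut.
Start: joints at [-1.198, 0.521, -0.036, 1.599, 0.021, 1.021, -0.113], TCP at [0.268, 0.565, 0.248] pointing down, gripper open.
Joint ranges: [-2.91, 2.91], [-0.3, 2.13], [-1.5, 1.42], [0.17, 2.43], [-1.26, 4.41], [0.16, 1.93], [-2.52, 2.52]. Speed limits (rad/s): [1.89, 1.89, 2.39, 2.39, 3.01, 3.01, 3.01].

INTERFACE

Orientations are given as [roll, pitch, yaw] about the fixed x, y, z axes, in that order (R = Rz(yaw) Ry(pitch) Rx(roll)).
In Python, from workcell import bot gives the robot as it stands.
- The arm moves only by the shell command python3 -m inch 'ROWS' [FORCE]. ROWS is JSON, a list of rows, each a list of 7 numbers: the shift along the tool's x, y, z in units of 200 mm (1.0 is 200 mm), then the turn, a rotation vector about the tool's x, y, z in units of 90 degrees (1.0 is 90 degrees), then the opening, from 0 (shut) to 1 (fully open). In form: [[x, y, z, rx, ry, rz, grip], ...]. A call has 1 to 20 rows; each row is the pose to reach, as a shift and turn from the pose commanded when the call began, along the tool's axes at that moment; what a row does not reach only later rows make up. A row lasts 1/8 s, in which the tool goes at most 62.5 mm and 10.7 degrees, less where a joint would pass 70% of its speed; a pose out of reach is approached as far as the arm can. A call with a number of a shift or a turn outside -1 to 1 is refused whole. A call with a gripper value outside its range is refused whole. The fingers move at their own pace and stop on an object; FORCE is the grip in N (left out, the last holds). Time passes only in rows, so rows that repeat a pose let the fingers close. It gives the time, the measured TCP pose, the force, the opening and the grip force at its end, in the units of the state.
- bot.observe(): the state, without advancing time (a new reading comes with each control period).
- bot.grab_frame(name): name is "scene" or "side" or "wrist"; returns a dict with "img" (384x512x3 uint8, red, green, blue), "z_map" (384x512 float32, m along the optical axis (not along the pixel's ray), 0 where there is no reading), "vfov" (degrees; the focal length in pixels is half the picture's height over the tangent of half this angle, whatever the lens; pixels are square), "cx", "cy" (the principal point, pixels), "rvec" (rotation vector, rad) and "tvec" (3), from world to camera coordinates, as OpenCV has them. Camera axes: x right, y down, z forward; pixel columns grow to the right and rows downward; lengths in m; the calibration is good to about 2 mm. The wrist camera is an equidistant fisheye: a pixel r from the principal point sees the ray r / f radians off the axis. A picture is of the moment at which its call begins.
- bot.job_done(): hands the job in; it is judged then, once.
The state is a dict: "clock": time; "qpos": joint angles; "qd": joint speeds; "joint_efforts": joint torques, N m; "position": TCP position; "tool_rot": TCP orientation; "force": force on the tool from outside, world axes, zero at the start; "moment": the same for the moment, N m; "grip_width": finger opening in m; "finger_force": force on a finger pad.
Only numpy, scipy, OpenCV 4.12 (cv2) and the standard library are available. Lean on these libraries where they do the work, as an engineer would, in place of code of your own. Each camera call takes 0.05 s, during which the arm holds its last target. There are 200 camera calls.

TASK

Someone left the blue-capped resin bottle standing on one of the two letter moulds: lift it off and stand it gently, upright, on the free end of the cork mat beside the red-capped bottle, with its whole base on the mat. Then take the blue UV torch from its round black dock (it lights when lifted) and hold it steady for three seconds, lens straight down about 4 cm above the middle of the letter you uncovered, without touching the mould; finally stand it gently back on the middle of its dock, upright. Leave everything else where it is.

Things in the scene. Friction and masses are not known exactly. Their poses are not given: they have to be found in the camera images.
- bottle_blue: White resin bottle with blue screw cap, loose, about 0.2 to 0.4 kg. Round body 60 mm in diameter up to about 105 mm, sloping in to the cap above; cap 32 mm in diameter from 125 to 141 mm height. Origin at the centre of its underside, z up. At the start it stands upright on top of mould_busy, over the pocket.
- bottle_red: Same bottle with a red cap (60 mm in diameter, 141 mm tall), standing loose on the far (+x) half of the cork mat; it must stay there. Origin at the centre of its underside.
- drip_mat: Flat cork mat, 200 (x) x 110 (y) x 6 mm, fixed to the table. Origin at the centre of its underside; long axis x. The red-capped bottle stands at about x = +45 mm in this frame; the -x end (nearer the robot) is free.
- mat_free_end (a point): Point on the top face of the cork mat at x = -45 mm, y = 0 of the mat, centre of the free end (marked by a dark ring 62 mm in diameter).
- mould_busy: White square silicone mould, 80 x 80 x 14 mm, fixed, with a square 46 mm pocket 9 mm deep in the middle that holds a teal resin letter (36 x 32 x 7 mm, top 12.5 mm above the table, below the mould's rim). Origin at the centre of its underside. This is the mould the bottle stands on.
- mould_busy_top (a point): Centre of the pocket of mould_busy at the height of the mould's top face (14 mm above the table), z up: just over the letter to be cured.
- mould_spare: Identical white mould with a violet letter, uncovered and already cured: leave it alone. Origin at the centre of its underside.
- torch: Blue UV hand torch standing upright on its dock with the lens down, loose, about 0.13 kg. Head 42 mm in diameter up to 24 mm, narrowing to a straight 27 mm grip from 40 to 118 mm height, top at 124 mm. Origin at the centre of the lens face (underside), z up along the torch away from the lens.
- torch_lens (a point): Centre of the torch's lens face (same point as the torch's origin); light leaves along -z of the torch.
- dock: Flat round black charging dock, 72 mm in diameter, 8 mm thick, flat top, fixed, with a small cable block on the +x side. Origin at the centre of its underside; the torch stands on the middle of its top face (8 mm above the table).
- glitter_gold: Glitter jar with black lid, 44 mm in diameter, 47 mm tall, bystander behind the moulds. Origin at the centre of its underside.
- pigment: Small pink and white dropper bottle, 24 mm in diameter, 70 mm tall, bystander behind the moulds. Origin at the centre of its underside.
Mind the look-alikes: they are no part of the job. What is shaped like the bottle_blue but orange or yellow is not meant.

How it is judged:
On the way, in this order (a step that is already met when the one before it is completed fails the run):
1. the blue-capped bottle stands upright, released, on the free end of the cork mat (x of bottle_blue in the frame of drip_mat between -0.078 and 0 m and y of bottle_blue in the frame of drip_mat between -0.033 and 0.033 m and z of bottle_blue in the frame of drip_mat between 0.002 and 0.011 m and angle between bottle_blue's own z axis and vertical below 0.1 rad and linear speed of bottle_blue below 0.03 m/s and contact force between the fingers and bottle_blue below 0.1 N), for 0.3 s.
2. the torch is held steady for 2.5 s over the uncovered letter: lens within 15 mm of its middle sideways and 12 to 75 mm above the mould's top face, pointing down within 0.2 rad (horizontal distance between torch_lens and mould_busy_top below 0.015 m and z of torch_lens in the frame of mould_busy_top between 0.012 and 0.075 m and angle between torch's own z axis and vertical below 0.2 rad and linear speed of torch below 0.03 m/s and contact force between the fingers and torch above 0.5 N), for 2.5 s.
At the end, for the whole second after the job is handed in: Blue-capped bottle upright, at rest, released on the mat's free end (centre from the mat's middle to 78 mm toward -x, within 33 mm of its long axis); torch upright, at rest, released on the dock within 20 mm of its centre; red-capped bottle upright, within 30 mm of its start (all of step 1 and horizontal distance between torch and dock below 0.02 m and z of torch in the frame of dock between 0.004 and 0.012 m and angle between each of torch, bottle_red's own z axis and vertical below 0.1 rad and linear speed of torch below 0.03 m/s and contact force between the fingers and torch below 0.1 N and distance of bottle_red from where it was at the start of the episode below 0.03 m); the robot touches nothing.
It fails at once if the blue-capped bottle is dropped, thrown or knocked over (over 0.5 m/s while not held, or tilted over 0.6 rad) ((contact force between the fingers and bottle_blue below 0.1 N and linear speed of bottle_blue above 0.5 m/s) or angle between bottle_blue's own z axis and vertical above 0.6 rad).
It fails at once if the torch is dropped or knocked over (over 0.5 m/s while not held, or tilted over 0.9 rad) ((contact force between the fingers and torch below 0.1 N and linear speed of torch above 0.5 m/s) or angle between torch's own z axis and vertical above 0.9 rad).
It fails at once if the torch touches a mould with more than 0.5 N (contact force between torch and mould_busy above 0.5 N or contact force between torch and mould_spare above 0.5 N).
It fails at once if a bystander (red-capped bottle, glitter jar or dropper bottle) is shifted by over 30 mm (distance of any of bottle_red, glitter_gold, pigment from where it was at the start of the episode above 0.03 m).
It also fails if it takes over 70 s, if anything falls off the work surface, if the arm or the gripper's body presses on something with over 40 N, if the wrist force passes 120 N, or if a joint passes its speed limit or range.

## Working session

There is one attempt and no reset: what is moved stays moved. The work goes in short steps, Python scripts to look and compute and a shell command to move; the robot and the scene stay as the last step left them, time stands still between calls to the robot, and variables do not carry over. Pictures are saved under pics/ and viewed, at most 10 in all, crops included, and the job is handed in when it is done.

```bash
mkdir -p pics; ls
cat > h.py <<'E'
import numpy as np, cv2
from workcell import bot
from scipy.spatial.transform import Rotation as R
def grab(n):
    f=bot.grab_frame(n); f["f"]=f["img"].shape[0]/2/np.tan(np.radians(f["vfov"])/2); f["Rm"]=cv2.Rodrigues(np.array(f["rvec"],float))[0]; return f
def cloud(f):
    "world points per pixel for pinhole views, from depth"
    z=f["z_map"]; v,u=np.mgrid[:z.shape[0],:z.shape[1]]
    c=np.stack([(u-f["cx"])/f["f"]*z,(v-f["cy"])/f["f"]*z,z],-1)
    return (c-np.array(f["tvec"]).ravel())@f["Rm"]
E
python3 - <<'E'
from h import *
a=grab("scene");b=grab("side")
s=bot.observe();print(s)
for n,f in(("scene",a),("side",b)):
    cv2.imwrite(f"pics/{n}0.png",f["img"][...,::-1]); print(n,f["vfov"],f["cx"],f["cy"],(-f["Rm"].T@np.array(f["tvec"]).ravel()).round(3))
    np.savez(f"{n}0.npz",img=f["img"],P=cloud(f))
E
```

```text
pics
{'clock': 0.1, 'qpos': array([-1.19818016,  0.52194547, -0.03634353,  1.59991366,  0.02123755,
        1.02110015, -0.11281837]), 'qd': array([ 0.00051978, -0.00097411, -0.00147062, -0.00259015,  0.0011371 ,
       -0.00121045,  0.00010489]), 'joint_efforts': array([ 3.32018120e-03, -9.28480840e+01,  1.98456332e+00, -3.70534587e+01,
        1.83397037e-02,  5.36902458e-03,  9.87555552e-06]), 'position': array([0.26771838, 0.56446411, 0.24780205]), 'tool_rot': array([-3.14061634e+00,  9.14372066e-05,  2.69878010e+00]), 'force': array([-0.0820597 , -0.07299111, -0.22464851]), 'moment': array([-0.00332506,  0.02099344,  0.0199349 ]), 'finger_force': 0.0, 'grip_width': 0.08517487165718231}
scene 52.41875752944178 260.67173772487337 189.94113840201229 [ 0.143 -0.677  0.833]
side 52.11202974056262 256.18175939565106 192.7043021014746 [0.309 0.82  0.661]
```

View pics/scene0.png

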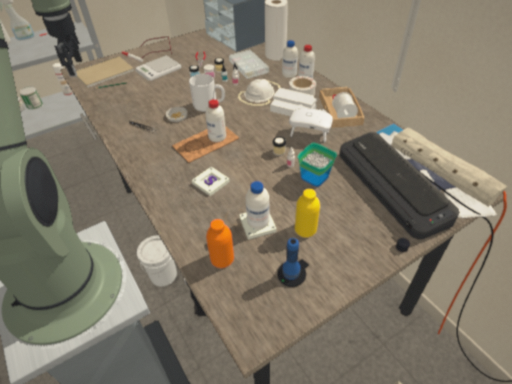

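View pics/side0.png

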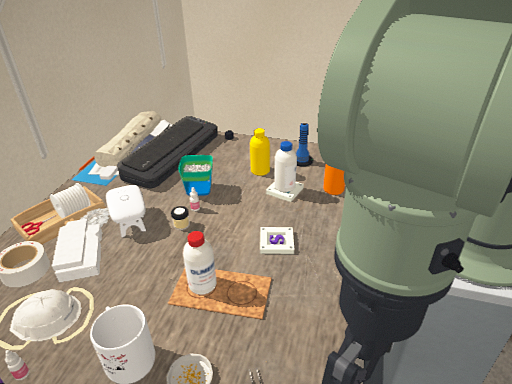

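The scene view shows the blue-capped bottle on its mould at (258,205), the torch on its dock at (292,262), and the mat at (207,142) with the red-capped bottle on its far end. The orange (220,245) and yellow (307,215) look-alikes stand close to the blue bottle. The side view shows the mat's free-end ring at (241,291).

Run:
```python
from h import *
def hsv(i): return cv2.cvtColor(i,cv2.COLOR_RGB2HSV)
D={n:np.load(n+"0.npz") for n in("scene","side")}
def rep(name,cam,box,cond):
    x0,y0,x1,y1=box; P=D[cam]["P"][y0:y1,x0:x1]; H=hsv(D[cam]["img"])[y0:y1,x0:x1].astype(int)
    m=cond(H[...,0],H[...,1],H[...,2],P)&(np.abs(P).max(-1)<2)
    p=P[m]
    if len(p)<5: print(name,cam,"few",len(p));return
    q=np.percentile(p,[3,50,97],axis=0).round(3)
    hull=p[:,:2].astype(np.float32); (c,r)=cv2.minEnclosingCircle(hull); rect=cv2.minAreaRect(hull)
    print(name,cam,len(p),"lo",q[0],"med",q[1],"hi",q[2],"circ",np.round(c,3),round(r,3),"rect",np.round(rect[0],3),np.round(rect[1],3),round(rect[2],1))
blue=lambda h,s,v,P:(h>95)&(h<125)&(s>120)
red=lambda h,s,v,P:((h<8)|(h>172))&(s>140)
body=lambda h,s,v,P:(P[...,2]>.05)&(P[...,2]<.10)
rep("capB","scene",(240,175,275,200),lambda h,s,v,P:blue(h,s,v,P)&(P[...,2]>.15)); rep("capB","side",(270,138,300,156),lambda h,s,v,P:blue(h,s,v,P)&(P[...,2]>.15))
rep("topB","scene",(240,175,275,200),lambda h,s,v,P:(P[...,2]>.151)); rep("topB","side",(270,138,300,156),lambda h,s,v,P:(P[...,2]>.151))
rep("capR","scene",(200,95,232,115),lambda h,s,v,P:(P[...,2]>.142)); rep("capR","side",(180,228,215,255),lambda h,s,v,P:(P[...,2]>.142))
rep("torchtop","scene",(280,232,305,255),lambda h,s,v,P:(P[...,2]>.126)); rep("torchtop","side",(292,118,318,140),lambda h,s,v,P:(P[...,2]>.126))
grip=lambda h,s,v,P:(P[...,2]>.055)&(P[...,2]<.122)
rep("grip","scene",(275,232,310,285),grip);rep("grip","side",(292,118,318,170),grip)
rep("head","scene",(275,232,310,285),lambda h,s,v,P:(P[...,2]>.012)&(P[...,2]<.03)&blue(h,s,v,P))
rep("dock","scene",(270,250,320,292),lambda h,s,v,P:(P[...,2]>.004)&(P[...,2]<.012)&(v<90))
for c,b in(("scene",(165,120,245,165)),("side",(165,262,275,320))):
    rep("mat",c,b,lambda h,s,v,P:(h<16)&(s>110)&(v>100)&(P[...,2]>.003)&(P[...,2]<.011))
rep("ring","side",(220,270,260,310),lambda h,s,v,P:(v<110)&(P[...,2]>.002)&(P[...,2]<.012))
m=lambda h,s,v,P:(P[...,2]>.011)&(P[...,2]<.018)&(s<60)
rep("busy","scene",(232,195,285,242),m);rep("busy","side",(258,170,312,206),m)
rep("spare","scene",(185,160,235,200),m)
for n,b,c in(("orange",(203,215,238,272),"scene"),("yellow",(290,185,325,240),"scene"),("blueb",(240,180,275,230),"scene"),("redb",(200,95,232,145),"scene"),("redb",(180,228,220,298),"side")): rep(n,c,b,body)
rep("yellow","side",(245,125,275,180),body)
```

```text
capB scene 88 lo [ 0.481 -0.115  0.152] med [ 0.493 -0.104  0.157] hi [ 0.506 -0.09   0.159] circ [ 0.325 -0.386] 0.344 rect [ 0.32  -0.383] [0.687 0.027] 58.1
capB side 59 lo [ 0.481 -0.107  0.151] med [ 0.493 -0.093  0.154] hi [ 0.506 -0.083  0.156] circ [ 0.493 -0.096] 0.015 rect [ 0.493 -0.096] [0.027 0.025] 64.1
topB scene 114 lo [ 0.143 -0.677  0.153] med [ 0.493 -0.101  0.157] hi [ 0.509 -0.086  0.833] circ [ 0.323 -0.382] 0.346 rect [ 0.317 -0.378] [0.692 0.03 ] 57.5
topB side 64 lo [ 0.46  -0.108  0.152] med [ 0.492 -0.094  0.154] hi [0.507 0.018 0.212] circ [0.4   0.355] 0.474 rect [0.395 0.353] [0.03  0.948] 12.2
capR scene 62 lo [0.574 0.283 0.143] med [0.587 0.295 0.149] hi [0.602 0.312 0.151] circ [ 0.369 -0.181] 0.546 rect [ 0.363 -0.178] [1.091 0.029] 64.7
capR side 156 lo [0.573 0.288 0.144] med [0.587 0.303 0.147] hi [0.601 0.315 0.149] circ [0.453 0.555] 0.302 rect [0.458 0.557] [0.03  0.603] 26.8
torchtop scene 104 lo [ 0.464 -0.286  0.128] med [ 0.474 -0.277  0.134] hi [ 0.487 -0.265  0.137] circ [ 0.312 -0.47 ] 0.267 rect [ 0.318 -0.475] [0.534 0.025] 51.8
torch
[... 1937 characters left out ...]
6 -0.171  0.099] circ [ 0.591 -0.186] 0.03 rect [ 0.582 -0.195] [0.032 0.06 ] 44.4
blueb scene 289 lo [ 0.466 -0.128  0.052] med [ 0.48  -0.122  0.076] hi [ 0.514 -0.093  0.099] circ [ 0.49  -0.105] 0.029 rect [ 0.484 -0.114] [0.027 0.058] 55.0
redb scene 309 lo [0.56  0.269 0.051] med [0.585 0.28  0.07 ] hi [0.661 0.467 0.098] circ [0.627 0.368] 0.113 rect [0.615 0.375] [0.226 0.084] 62.1
redb side 518 lo [0.558 0.297 0.052] med [0.574 0.325 0.076] hi [0.607 0.331 0.098] circ [0.586 0.302] 0.03 rect [0.579 0.314] [0.061 0.031] 34.5
yellow side 291 lo [ 0.562 -0.18   0.052] med [ 0.585 -0.158  0.076] hi [ 0.617 -0.151  0.099] circ [ 0.59  -0.175] 0.029 rect [ 0.588 -0.163] [0.058 0.029] 11.6
```

```bash
python3 -m inch '[[0,0,0,0,0,-0.1,1],[0,0,0,0,0,-0.2,1],[0,0,0,0,0,-0.282,1],[0,0,0,0,0,-0.282,1]]' 40; python3 -c "
from h import *
s=bot.observe();print(s['clock'],s['position'],s['tool_rot'],s['qpos'])"
```

```text
clock: 0.6
position: [0.2679, 0.5645, 0.248]
tool_rot: [-3.141, -0.0, 3.141]
force: [0.5, -0.9, -0.5]
grip_width: 0.0855
finger_force: 0.0
0.6 [0.26791297 0.56449121 0.24798322] [-3.14113516e+00 -4.41659995e-04  3.14074530e+00] [-1.12547978  0.52423607 -0.14330402  1.59547778  0.08323873  1.02844131
  0.27711955]
```

```bash
python3 -m inch '[[-0.15,-0.25,0,0,0,0,1],[-0.3,-0.5,0,0,0,0,1],[-0.45,-0.75,0,0,0,0,1],[-0.55,-1,0,0,0,0,1]]'
python3 -m inch '[[-0.1,-0.25,0,0,0,0,1],[-0.2,-0.5,0,0,0,0,1],[-0.3,-0.75,0,0,0,0,1],[-0.4,-1,0,0,0,0,1]]'
python3 -m inch '[[0,-0.25,0,0,0,0,1],[-0.05,-0.5,0,0,0,0,1],[-0.1,-0.75,0,0,0,0,1],[-0.17,-1,0,0,0,0,1],[-0.17,-1,0,0,0,0,1]]'
python3 -m inch '[[0,-0.2,0,0,0,0,1],[0,-0.31,0,0,0,0,1],[0,-0.31,0,0,0,0,1],[0,-0.31,0,0,0,0,1]]'; python3 -c "
from h import *
f=grab('wrist');cv2.imwrite('pics/w1.png',f['img'][...,::-1])
s=bot.observe();print(s['clock'],s['position'],s['tool_rot'],s['qpos'])"
```

```text
clock: 1.1
position: [0.3789, 0.3628, 0.2482]
tool_rot: [-3.142, 0.0, 3.137]
force: [1.1, 1.0, 0.8]
grip_width: 0.0856
finger_force: 0.0
clock: 1.6
position: [0.4583, 0.1631, 0.2484]
tool_rot: [3.141, 0.0, 3.138]
force: [0.9, 0.5, 1.1]
grip_width: 0.0857
finger_force: 0.0
clock: 2.22
position: [0.4922, -0.039, 0.2483]
tool_rot: [-3.141, 0.0, 3.133]
force: [-0.1, 0.7, -0.6]
grip_width: 0.0857
finger_force: 0.0
clock: 2.72
position: [0.4919, -0.0962, 0.2483]
tool_rot: [3.141, -0.0, 3.141]
force: [-0.3, 0.1, 0.7]
grip_width: 0.0853
finger_force: 0.0
2.775 [ 0.49195313 -0.09605905  0.24825073] [ 3.14116874e+00 -1.16418602e-04 -3.14121995e+00] [ 0.01100019  0.3263279   0.08050561  1.92382276 -0.03363411  0.89285529
  1.67954691]
```

View pics/w1.png

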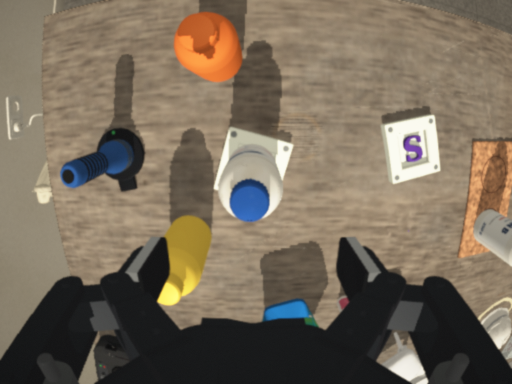

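The wrist view shows the cap at (250,200), about midway between the fingers (165 and 340), the torch on its dock at left (70–140,155), and the ring of the mat at right. I'll check by casting rays.

```bash
cat >> h.py <<'E'
def fray(f,uv,z):
    "fisheye pixel(s) onto world plane z"
    d=np.atleast_2d(uv)-[f["cx"],f["cy"]]; r=np.hypot(*d.T)+1e-9; t=r/f["f"]
    c=np.c_[d/r[:,None]*np.sin(t)[:,None],np.cos(t)]@f["Rm"]; o=-f["Rm"].T@np.array(f["tvec"]).ravel()
    return o+c*((z-o[2])/c[:,2])[:,None]
E
python3 - <<'E'
from h import *
f=grab("wrist");h=cv2.cvtColor(f["img"],cv2.COLOR_RGB2HSV)
def mask(box,lo,hi):
    m=cv2.inRange(h,lo,hi);k=np.zeros_like(m);x0,y0,x1,y1=box;k[y0:y1,x0:x1]=m[y0:y1,x0:x1];return k
def big(k): return max(cv2.findContours(k,0,1)[0],key=cv2.contourArea)[:,0].astype(np.float32)
def circ(n,p): c,r=cv2.minEnclosingCircle(p[:,:2].astype(np.float32));print(n,np.round(c,4),round(r,4))
circ("cap",fray(f,big(mask((220,170,280,228),(100,150,40),(125,255,255))),.155))
circ("dock",fray(f,big(mask((95,120,155,200),(0,0,0),(180,255,60))),.008))
p=fray(f,big(mask((210,120,300,200),(0,0,150),(180,60,255))),.014);print("mould rect",cv2.minAreaRect(p[:,:2].astype(np.float32)),p[:,:2].min(0),p[:,:2].max(0))
E
```

```text
cap [ 0.4927 -0.0988] 0.0166
dock [ 0.4838 -0.2759] 0.0437
mould rect ((0.49990737438201904, -0.09628202021121979), (0.08792012929916382, 0.09249760210514069), 75.58457946777344) [ 0.44568054 -0.14660518] [ 0.53658002 -0.04716599]
```

```bash
python3 -m inch '[[-0.004,-0.012,0.15,0,0,0,1],[-0.004,-0.012,0.3,0,0,0,1],[-0.004,-0.012,0.45,0,0,0,1],[-0.004,-0.012,0.55,0,0,0,1],[-0.004,-0.012,0.62,0,0,0,1],[-0.004,-0.012,0.66,0,0,0,1],[-0.004,-0.012,0.69,0,0,0,1],[-0.004,-0.012,0.69,0,0,0,1]]'
python3 -m inch '[[0,0,0,0,0,0,0.6],[0,0,0,0,0,0,0.6],[0,0,0,0,0,0,0.6],[0,0,0,0,0,0,0.6],[0,0,0,0,0,0,0.6],[0,0,0,0,0,0,0.6]]' 30
```

```text
clock: 3.82
position: [0.4927, -0.0996, 0.1103]
tool_rot: [-3.142, 0.0, -3.141]
force: [-0.3, -1.0, 0.2]
grip_width: 0.0854
finger_force: 0.0
clock: 4.58
position: [0.4931, -0.0996, 0.1109]
tool_rot: [3.142, 0.001, -3.141]
force: [-1.2, 0.7, 6.7]
grip_width: 0.0581
finger_force: 30.5
```

```bash
python3 -m inch '[[0,0,-0.03,0,0,0,0.5],[0,0,-0.08,0,0,0,0.5],[0,0,-0.16,0,0,0,0.5],[0,0,-0.25,0,0,0,0.5],[0,0,-0.34,0,0,0,0.5],[0,0,-0.4,0,0,0,0.5],[0,0,-0.4,0,0,0,0.5],[0,0,-0.4,0,0,0,0.5]]' 35
python3 - <<'E'
from h import *
f=grab("scene");P=cloud(f);i=f["img"][120:260,190:350]
cv2.imwrite("pics/lift.png",cv2.resize(i,None,fx=4,fy=4)[...,::-1]);print(bot.observe()["force"])
E
```

```text
clock: 5.58
position: [0.4924, -0.0996, 0.1899]
tool_rot: [3.142, -0.001, -3.141]
force: [0.4, 0.4, -2.9]
grip_width: 0.0579
finger_force: 38.7
[-0.09910288  0.2734869  -4.48766618]
```

View pics/lift.png

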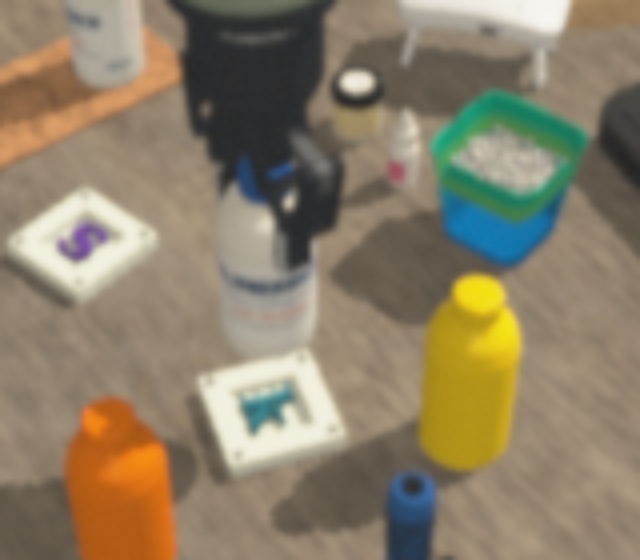

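The bottle is lifted, upright in the grip, and the teal letter is uncovered. Next I carry it to the mat.

```bash
python3 -m inch '[[0,0.05,0,0,0,0,0.5],[0,0.15,0,0,0,0,0.5],[0,0.28,0,0,0,0,0.5],[0,0.42,0,0,0,0,0.5],[0,0.56,0,0,0,0,0.5],[0,0.7,0,0,0,0,0.5],[0,0.85,0,0,0,0,0.5],[-0.02,1,0,0,0,0,0.5]]'
python3 -m inch '[[0,0.15,0,0,0,0,0.5],[0,0.3,0,0,0,0,0.5],[0,0.45,0,0,0,0,0.5],[0,0.6,0,0,0,0,0.5],[0,0.75,0,0,0,0,0.5],[-0.01,0.87,0,0,0,0,0.5],[-0.015,0.95,0,0,0,0,0.5],[-0.015,1,0,0,0,0,0.5],[-0.015,1,0,0,0,0,0.5],[-0.015,1,0,0,0,0,0.5],[-0.015,1,0,0,0,0,0.5]]'
python3 - <<'E'
from h import *
f=grab("scene");P=cloud(f);m=(P[...,2]>.09)&(P[...,2]<.135)&(abs(P[...,0]-.5)<.05)&(abs(P[...,1]-.3)<.05)
print(P[m].min(0),P[m].max(0),m.sum())
g=grab("side");Q=cloud(g);m=(Q[...,2]>.06)&(Q[...,2]<.15)&(abs(Q[...,0]-.5)<.06)&(abs(Q[...,1]-.3)<.06)
q=Q[m];print(q[:,2].min(),q[q[:,2]<.14].min(0),q[q[:,2]<.14].max(0))
print(bot.observe()["position"])
E
```

```text
clock: 6.62
position: [0.4961, 0.102, 0.19]
tool_rot: [-3.142, -0.001, -3.141]
force: [-0.3, -0.4, -3.7]
grip_width: 0.0577
finger_force: 38.7
clock: 8.0
position: [0.4998, 0.2996, 0.1904]
tool_rot: [-3.141, 0.0, 3.141]
force: [-0.2, 0.7, -2.8]
grip_width: 0.0578
finger_force: 38.7
[0.47194814 0.26842019 0.09335651] [0.53035709 0.30687211 0.1348935 ] 189
0.06083269377917142 [0.47074292 0.28975067 0.06083269] [0.55997722 0.33247149 0.13992545]
[0.49979354 0.29989209 0.19040828]
```

```bash
python3 -m inch '[[0,0,0.05,0,0,0,0.5],[0,0,0.13,0,0,0,0.5],[0,0,0.21,0,0,0,0.5],[0,0,0.29,0,0,0,0.5],[0,0,0.35,0,0,0,0.5],[0,0,0.39,0,0,0,0.5],[0,0,0.41,0,0,0,0.5],[0,0,0.42,0,0,0,0.5],[0,0,0.425,0,0,0,0.5],[0,0,0.43,0,0,0,0.5],[0,0,0.43,0,0,0,0.5]]'
python3 -m inch '[[0,0,0.003,0,0,0,0.5],[0,0,0.006,0,0,0,0.5],[0,0,0.006,0,0,0,0.5]]'
```

```text
clock: 9.48
position: [0.4997, 0.3004, 0.1044]
tool_rot: [3.142, 0.0, -3.141]
force: [-0.2, -0.4, -2.3]
grip_width: 0.0579
finger_force: 38.7
clock: 9.85
position: [0.4998, 0.3004, 0.1033]
tool_rot: [3.141, 0.0, -3.141]
force: [-0.5, -0.5, 2.3]
grip_width: 0.0581
finger_force: 39.1
```

```bash
python3 -m inch '[[0,0,0,0,0,0,0.72],[0,0,0,0,0,0,0.8],[0,0,0,0,0,0,0.9],[0,0,0,0,0,0,1],[0,0,0,0,0,0,1],[0,0,0,0,0,0,1],[0,0,0,0,0,0,1]]' 20
python3 -m inch '[[0,0,-0.05,0,0,0,1],[0,0,-0.15,0,0,0,1],[0,0,-0.28,0,0,0,1],[0,0,-0.43,0,0,0,1],[0,0,-0.58,0,0,0,1],[0,0,-0.7,0,0,0,1],[0,0,-0.7,0,0,0,1]]'
python3 - <<'E'
from h import *
f=grab("side");Q=cloud(f)
cv2.imwrite("pics/placed.png",cv2.resize(f["img"][200:330,150:300],None,fx=4,fy=4)[...,::-1])
for a,b in((.05,.1),(.137,.15)):
    m=(Q[...,2]>a)&(Q[...,2]<b)&(abs(Q[...,0]-.5)<.045)&(abs(Q[...,1]-.3)<.06);q=Q[m];print(len(q),np.percentile(q,[2,50,98],axis=0).round(3).tolist(),cv2.minEnclosingCircle(q[:,:2].astype(np.float32)))
f=grab("scene");np.savez("scene1.npz",img=f["img"],P=cloud(f))
P=cloud(f);H=cv2.cvtColor(f["img"],cv2.COLOR_RGB2HSV)
for n,lo,hi,zl,zh in(("letter",(78,80,30),(98,255,255),.005,.02),):
    m=(cv2.inRange(H,lo,hi)>0)&(P[...,2]>zl)&(P[...,2]<zh)&(abs(P[...,0]-.494)<.05)&(abs(P[...,1]+.096)<.05);print(n,m.sum(),cv2.minAreaRect(P[m][:,:2].astype(np.float32)),P[m].mean(0))
m=(P[...,2]>.012)&(P[...,2]<.019)&(H[...,1]<60)&(abs(P[...,0]-.494)<.06)&(abs(P[...,1]+.096)<.06);print("mould",cv2.minAreaRect(P[m][:,:2].astype(np.float32)))
E
```

```text
clock: 10.72
position: [0.4997, 0.3003, 0.1031]
tool_rot: [3.142, 0.0, -3.141]
force: [-0.1, 0.0, -0.5]
grip_width: 0.0854
finger_force: 0.0
clock: 11.6
position: [0.5003, 0.3007, 0.2454]
tool_rot: [3.14, 0.003, -3.142]
force: [0.2, 0.5, -0.6]
grip_width: 0.0849
finger_force: 0.0
522 [[0.471, 0.301, 0.051], [0.491, 0.327, 0.075], [0.525, 0.333, 0.099]] ((0.5006328821182251, 0.3038637042045593), 0.03039097972214222)
201 [[0.486, 0.289, 0.138], [0.499, 0.306, 0.146], [0.514, 0.317, 0.149]] ((0.5009589195251465, 0.30294322967529297), 0.016606369987130165)
letter 51 ((0.49499791860580444, -0.09515169262886047), (0.01866389997303486, 0.0347830168902874), 86.66629028320312) [ 0.4923491  -0.09482255  0.01349555]
mould ((0.49545833468437195, -0.0959012433886528), (0.0843597948551178, 0.08063969016075134), 74.8026351928711)
```

View pics/placed.png

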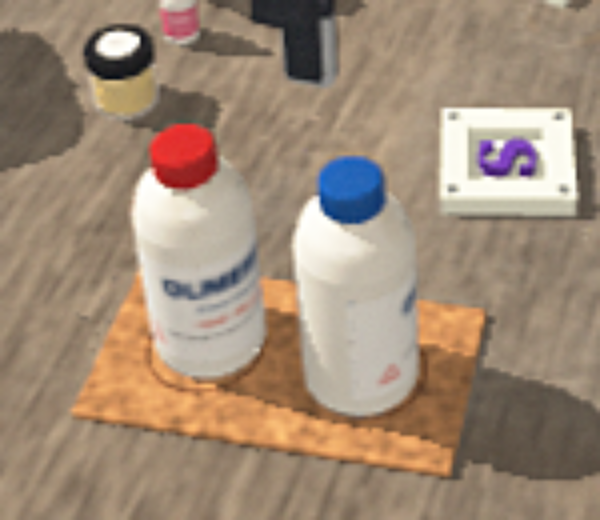

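The blue bottle stands upright at about (0.500,0.301), on the ring beside the red one, which hasn't moved. Next, the torch.

```bash
python3 -m inch '[[0,-0.25,0,0,0,0,1],[0,-0.5,0,0,0,0,1],[0,-0.75,0,0,0,0,1],[0.04,-1,0,0,0,0,1]]'
python3 -m inch '[[0,-0.25,0,0,0,0,1],[0,-0.5,0,0,0,0,1],[0,-0.75,0,0,0,0,1],[0.04,-1,0,0,0,0,1]]'
python3 -m inch '[[0,-0.25,0,0,0,0,1],[0,-0.5,0,0,0,0,1],[0.04,-0.75,0,0,0,0,1],[0.045,-0.86,0,0,0,0,1],[0.045,-0.86,0,0,0,0,1],[0.045,-0.86,0,0,0,0,1]]'
python3 - <<'E'
from h import *
f=grab("wrist");cv2.imwrite("pics/w2.png",f["img"][...,::-1]);s=bot.observe();print(s["clock"],s["position"],s["tool_rot"],s["qpos"])
h=cv2.cvtColor(f["img"],cv2.COLOR_RGB2HSV);m=cv2.inRange(h,(100,120,30),(125,255,255))
for c in cv2.findContours(m,0,1)[0]:
    if cv2.contourArea(c)>60: print(cv2.boundingRect(c))
E
```

```text
clock: 12.2
position: [0.4913, 0.0985, 0.2424]
tool_rot: [-3.141, -0.001, 3.141]
force: [0.7, -0.2, 0.1]
grip_width: 0.0854
finger_force: 0.0
clock: 12.7
position: [0.4833, -0.1012, 0.2425]
tool_rot: [-3.142, -0.001, -3.141]
force: [0.6, -0.6, 0.6]
grip_width: 0.0853
finger_force: 0.0
clock: 13.45
position: [0.4747, -0.2708, 0.2426]
tool_rot: [3.141, -0.001, -3.141]
force: [-1.1, 1.0, 0.8]
grip_width: 0.0853
finger_force: 0.0
13.5 [ 0.47483644 -0.27053547  0.24273869] [ 3.14095618e+00 -5.88344471e-04 -3.14023342e+00] [ 0.2681922   0.40957445  0.18939114  1.82234712 -0.09483316  0.91920087
  2.0720843 ]
(235, 174, 30, 34)
(233, 152, 36, 29)
```

View pics/w2.png

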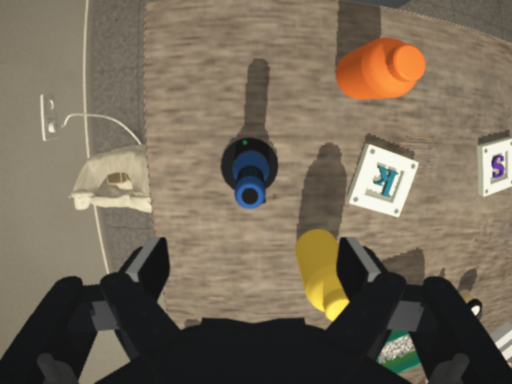

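The wrist view shows the torch top at (250,194), inside the finger gap, the dock at (249,163), and the uncovered letter at (383,179).

Run:
```python
from h import *
f=grab("wrist");h=cv2.cvtColor(f["img"],cv2.COLOR_RGB2HSV)
b=cv2.inRange(h,(100,100,20),(125,255,255));b[208:]=0
k=np.zeros_like(b);k[170:215,225:275]=b[170:215,225:275]
c=max(cv2.findContours(k,0,1)[0],key=cv2.contourArea)
print("top circle px",cv2.minEnclosingCircle(c))
q=fray(f,[(250,194)],.130);print("torch top",q.round(4))
d=cv2.inRange(h,(0,0,0),(180,255,70))|b;k=np.zeros_like(d);k[125:180,215:278]=d[125:180,215:278]
c=max(cv2.findContours(k,0,1)[0],key=cv2.contourArea)[:,0];c=c[(c[:,1]<172)&(c[:,0]<268)]
p=fray(f,c,.008)[:,:2]
A=np.c_[2*p,np.ones(len(p))];s=np.linalg.lstsq(A,(p**2).sum(1),rcond=None)[0];print("dock",s[:2],np.sqrt(s[2]+s[0]**2+s[1]**2))
k=cv2.inRange(h,(80,80,30),(98,255,255));k[:,:350]=0;k[:,420:]=0
c=np.vstack([x[:,0] for x in cv2.findContours(k,0,1)[0] if cv2.contourArea(x)>15]);print("letter",cv2.minAreaRect(fray(f,c,.0125)[:,:2].astype(np.float32)))
w=cv2.inRange(h,(0,0,165),(180,50,255));k=np.zeros_like(w);k[135:222,342:425]=w[135:222,342:425]
c=max(cv2.findContours(k,0,1)[0],key=cv2.contourArea)[:,0];print("mould",cv2.minAreaRect(fray(f,c,.014)[:,:2].astype(np.float32)))
```

```text
top circle px ((250.0, 184.3378448486328), 23.012569427490234)
torch top [[ 0.4762 -0.2731  0.13  ]]
dock [ 0.47474035 -0.27583624] 0.03419799356214078
letter ((0.49443548917770386, -0.09793377667665482), (0.027555231004953384, 0.03438256308436394), 75.6094970703125)
mould ((0.494500994682312, -0.09745433181524277), (0.08282621949911118, 0.0818106010556221), 74.31621551513672)
```

```bash
python3 -m inch '[[0,-0.01,0.15,0,0,0,1],[0,-0.01,0.3,0,0,0,1],[0,-0.01,0.45,0,0,0,1],[0,-0.01,0.58,0,0,0,1],[0,-0.01,0.66,0,0,0,1],[0,-0.01,0.7,0,0,0,1],[0,-0.01,0.725,0,0,0,1],[0,-0.01,0.725,0,0,0,1]]'
python3 -m inch '[[0,0,0,0,0,0,0.8],[0,0,0,0,0,0,0.65],[0,0,0,0,0,0,0.5],[0,0,0,0,0,0,0.4],[0,0,0,0,0,0,0.3],[0,0,0,0,0,0,0.2],[0,0,0,0,0,0,0.2],[0,0,0,0,0,0,0.2],[0,0,0,0,0,0,0.2]]' 25
```

```text
clock: 14.55
position: [0.4749, -0.2737, 0.0984]
tool_rot: [-3.141, 0.0, -3.141]
force: [-1.0, -0.5, 0.3]
grip_width: 0.0854
finger_force: 0.0
clock: 15.68
position: [0.4748, -0.2737, 0.0982]
tool_rot: [-3.142, 0.0, -3.141]
force: [0.1, 1.2, 5.7]
grip_width: 0.0264
finger_force: 24.6
```

```bash
python3 -m inch '[[0,0,-0.03,0,0,0,0.1],[0,0,-0.1,0,0,0,0.1],[0,0,-0.2,0,0,0,0.1],[0,0,-0.28,0,0,0,0.1],[0,0,-0.3,0,0,0,0.1],[0,0.04,-0.3,0,0,0,0.1],[0,0.12,-0.3,0,0,0,0.1],[-0.02,0.24,-0.3,0,0,0,0.1],[-0.04,0.38,-0.3,0,0,0,0.1],[-0.06,0.52,-0.3,0,0,0,0.1],[-0.08,0.66,-0.3,0,0,0,0.1],[-0.098,0.77,-0.3,0,0,0,0.1],[-0.098,0.85,-0.28,0,0,0,0.1],[-0.098,0.886,-0.25,0,0,0,0.1],[-0.098,0.886,-0.23,0,0,0,0.1],[-0.098,0.886,-0.23,0,0,0,0.1],[-0.098,0.886,-0.23,0,0,0,0.1],[-0.098,0.886,-0.23,0,0,0,0.1]]' 35
python3 - <<'E'
from h import *
f=grab("scene");P=cloud(f);cv2.imwrite("pics/hold.png",cv2.resize(f["img"][150:260,190:320],None,fx=5,fy=5)[...,::-1])
H=cv2.cvtColor(f["img"],cv2.COLOR_RGB2HSV);m=(cv2.inRange(H,(98,90,20),(125,255,255))>0)&(abs(P[...,0]-.494)<.05)&(abs(P[...,1]+.096)<.05)&(P[...,2]>.03);p=P[m]
print(len(p),p.min(0),p.max(0))
for a,b in((.055,.078),(.095,.13)):
    q=p[(p[:,2]>a)&(p[:,2]<b)]
    if len(q)>4: print(a,cv2.minEnclosingCircle(q[:,:2].astype(np.float32)))
print(bot.observe()["position"])
E
```

```text
clock: 17.92
position: [0.4943, -0.0969, 0.1442]
tool_rot: [-3.141, 0.0, 3.141]
force: [0.1, -0.2, -1.7]
grip_width: 0.0263
finger_force: 34.5
252 [ 0.47590799 -0.11973912  0.0592134 ] [ 0.51293712 -0.09014877  0.19184866]
0.055 ((0.4924895763397217, -0.10491715371608734), 0.01706855185329914)
0.095 ((0.4941833019256592, -0.10122188925743103), 0.01327906921505928)
[ 0.49432414 -0.09674058  0.14421064]
```

View pics/hold.png

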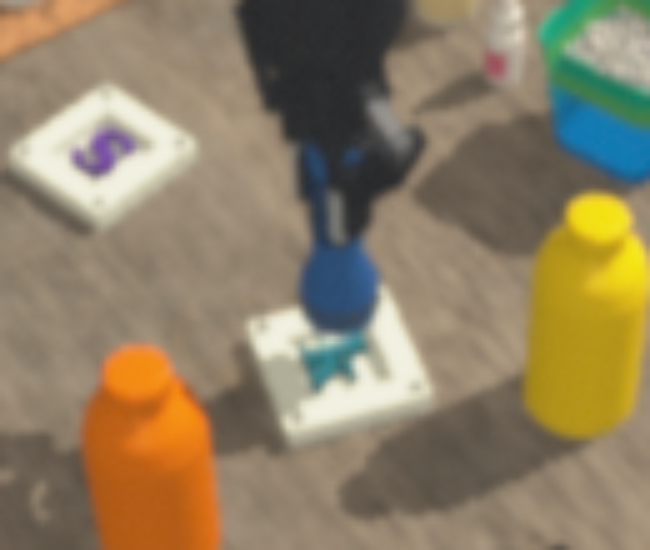

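The torch is upright over the pocket, lens about 4 cm up and clear of the mould. Now I hold it there.

```bash
python3 -m inch '[[0,0,0,0,0,0,0.1],[0,0,0,0,0,0,0.1],[0,0,0,0,0,0,0.1],[0,0,0,0,0,0,0.1],[0,0,0,0,0,0,0.1],[0,0,0,0,0,0,0.1],[0,0,0,0,0,0,0.1],[0,0,0,0,0,0,0.1],[0,0,0,0,0,0,0.1],[0,0,0,0,0,0,0.1],[0,0,0,0,0,0,0.1],[0,0,0,0,0,0,0.1],[0,0,0,0,0,0,0.1],[0,0,0,0,0,0,0.1],[0,0,0,0,0,0,0.1],[0,0,0,0,0,0,0.1]]'
python3 -m inch '[[0,0,0,0,0,0,0.1],[0,0,0,0,0,0,0.1],[0,0,0,0,0,0,0.1],[0,0,0,0,0,0,0.1],[0,0,0,0,0,0,0.1],[0,0,0,0,0,0,0.1],[0,0,0,0,0,0,0.1],[0,0,0,0,0,0,0.1],[0,0,0,0,0,0,0.1],[0,0,0,0,0,0,0.1],[0,0,0,0,0,0,0.1],[0,0,0,0,0,0,0.1],[0,0,0,0,0,0,0.1],[0,0,0,0,0,0,0.1],[0,0,0,0,0,0,0.1],[0,0,0,0,0,0,0.1]]'
python3 -m inch '[[0,0,-0.03,0,0,0,0.1],[0,-0.04,-0.07,0,0,0,0.1],[0,-0.12,-0.07,0,0,0,0.1],[0.02,-0.24,-0.07,0,0,0,0.1],[0.04,-0.38,-0.07,0,0,0,0.1],[0.06,-0.52,-0.07,0,0,0,0.1],[0.08,-0.66,-0.07,0,0,0,0.1],[0.098,-0.77,-0.07,0,0,0,0.1],[0.098,-0.85,-0.07,0,0,0,0.1],[0.098,-0.89,-0.07,0,0,0,0.1],[0.098,-0.89,-0.07,0,0,0,0.1],[0.098,-0.89,0,0,0,0,0.1],[0.098,-0.89,0.08,0,0,0,0.1],[0.098,-0.89,0.15,0,0,0,0.1],[0.098,-0.89,0.19,0,0,0,0.1],[0.098,-0.89,0.21,0,0,0,0.1],[0.098,-0.89,0.22,0,0,0,0.1],[0.098,-0.89,0.225,0,0,0,0.1],[0.098,-0.89,0.225,0,0,0,0.1]]'
```

```text
clock: 19.98
position: [0.4943, -0.0965, 0.1441]
tool_rot: [-3.142, 0.0, -3.141]
force: [-1.2, -0.1, -1.0]
grip_width: 0.0263
finger_force: 34.5
clock: 21.98
position: [0.4943, -0.0965, 0.1441]
tool_rot: [-3.142, -0.0, -3.141]
force: [-0.5, -0.1, -1.2]
grip_width: 0.0259
finger_force: 34.5
clock: 24.35
position: [0.4748, -0.2745, 0.0993]
tool_rot: [-3.141, 0.0, -3.142]
force: [-0.1, -0.2, -0.9]
grip_width: 0.0258
finger_force: 34.6
```

Now to set it down, about 1 mm more until it makes contact.

```bash
python3 -m inch '[[0,0,0.003,0,0,0,0.1],[0,0,0.006,0,0,0,0.1],[0,0,0.006,0,0,0,0.1]]'
```

```text
clock: 24.72
position: [0.4749, -0.2745, 0.0983]
tool_rot: [-3.141, 0.0, -3.141]
force: [-0.7, 0.4, 4.9]
grip_width: 0.026
finger_force: 35.1
```

```bash
python3 -m inch '[[0,0,0,0,0,0,0.33],[0,0,0,0,0,0,0.4],[0,0,0,0,0,0,0.5],[0,0,0,0,0,0,0.65],[0,0,0,0,0,0,0.8],[0,0,0,0,0,0,1],[0,0,0,0,0,0,1],[0,0,0,0,0,0,1],[0,0,0,0,0,0,1]]' 20
python3 -m inch '[[0,0,-0.05,0,0,0,1],[0,0,-0.15,0,0,0,1],[0,0,-0.28,0,0,0,1],[0,0,-0.43,0,0,0,1],[0,0,-0.58,0,0,0,1],[0,0,-0.7,0,0,0,1],[0,0,-0.7,0,0,0,1],[0,0,-0.7,0,0,0,1]]'
python3 - <<'E'
from h import *
f=grab("scene");P=cloud(f);cv2.imwrite("pics/end.png",cv2.resize(f["img"][80:300,160:340],None,fx=3,fy=2.7)[...,::-1][:600])
m=(P[...,2]>.055)&(P[...,2]<.122)&(abs(P[...,0]-.475)<.04)&(abs(P[...,1]+.273)<.04);print(cv2.minEnclosingCircle(P[m][:,:2].astype(np.float32)))
m=(P[...,2]>.05)&(P[...,2]<.099)&(abs(P[...,0]-.5)<.04)&(abs(P[...,1]-.3)<.04);print(cv2.minEnclosingCircle(P[m][:,:2].astype(np.float32)))
E
```

```text
clock: 25.85
position: [0.4747, -0.2745, 0.0979]
tool_rot: [-3.142, 0.0, -3.141]
force: [-0.2, 0.1, 0.4]
grip_width: 0.0853
finger_force: 0.0
clock: 26.85
position: [0.4745, -0.2743, 0.2378]
tool_rot: [3.141, -0.0, -3.141]
force: [0.0, -0.2, 0.4]
grip_width: 0.0854
finger_force: 0.0
((0.4764925241470337, -0.27516970038414), 0.013822732493281364)
((0.5015691518783569, 0.29658958315849304), 0.031224487349390984)
```

View pics/end.png

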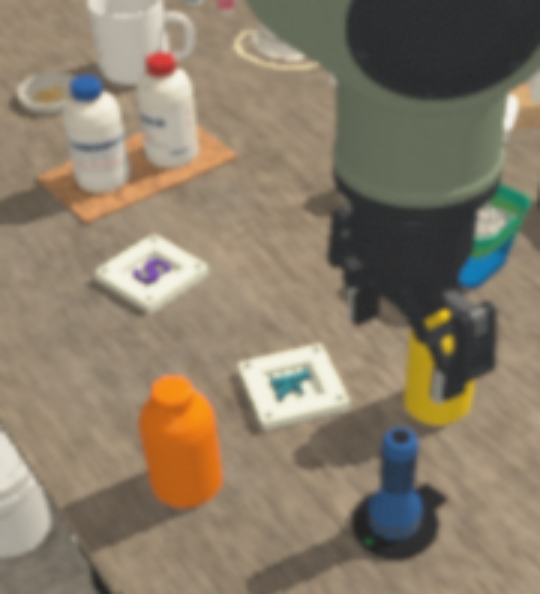

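The torch is upright on the middle of its dock, both bottles stand on the mat, and the gripper is clear of everything.

```bash
python3 -c "
from workcell import bot
print(bot.job_done())"
```

```text
the job is handed in; nothing more can be done
None
```

The job is handed in, with no verdict returned: the blue-capped bottle stands on the mat's free end, the torch was held about 4 cm over the uncovered letter for 4 s, and it is back upright on the middle of its dock.

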